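# Roll a cloisonne tube to its bare panel and lay it in the filling stand

## Task

The cloisonne tube lies on the cork mat with its one bare copper panel turned away. Roll it along the mat, without lifting it or letting it run off the cork, until the bare panel is squarely on top; then pick it up and lay it gently, bare panel still up, in the wooden filling stand with both square tangs fully down in their slots, and let go. Leave everything else on the bench where it is.

Things in the scene. Friction and masses are not known exactly. Their poses are not given: they have to be found in the camera images.
- tube: Copper tube, diameter 44 mm, 110 mm long, on a mandrel whose square steel tangs (12x12 mm, 18 mm long, faces square to x and y) stick out of both ends; 146 mm overall, 0.25 kg. Four lengthwise quarter panels: +x bare copper with empty wire flowers, +y turquoise enamel, -x cobalt blue, -y red. Origin in its middle on the axis, 27 mm above the worktop when it lies on the mat; z along the tube
- mat_top (a point): Centre of the top face of the fixed cork mat, 5 mm above the worktop. The mat measures 160 mm along this point's z axis (level, along the tube as it lies at the start) and 240 mm along its y axis (level, the way the tube rolls); its x axis points straight down
- stand: Fixed wooden filling stand: base 148x78x12 mm, two upright cheeks 50 mm wide, 9 mm thick, 75 mm high, 118 mm apart inside. Each has an open-topped slot 14.5 mm wide with a 5 mm bevel at its mouth and its floor 52 mm above the worktop; the tangs rest flat on these floors. Origin under the base's middle; x through both slots, along the seated tube; z up. The tube may lie either way round
- stand_seat (a point): Middle of the stand between the slots, 58 mm above the worktop: where the tube's origin is when it is fully seated. Axes as the stand's.
- tweezers: steel tweezers lying flat, 125 mm long along y, 9 mm thick; origin under the middle. Bystander: leave it alone.
- jar: glass jar of pale green enamel powder with a pale screw lid, 51 mm across, 68 mm high; origin under its centre. Bystander: leave it alone.
- colour_plate: copper plate with fired colour chips, 60x100x10 mm; origin under its centre. Bystander: leave it alone.
- yellow_saucer: small palette saucer with ochre glaze, 80 mm across, 26 mm high; origin under its centre. Bystander: leave it alone.
Things that resemble listed ones, but are neither listed nor needed, are in the scene too. There is more than one size of the tube; the job needs the larger.

How it is judged:
On the way:
1. the tube lies still on the mat with its bare panel on top (within about 11 degrees) (angle between tube's own x axis and vertical below 0.2 rad and height (world z) of tube below 0.031 m and y of tube in the frame of mat_top between -0.12 and 0.12 m and linear speed of tube below 0.03 m/s), for 0.3 s.
At the end, for the whole second after the job is handed in: The tube rests in the stand with both tangs down on their slot floors: its middle within 8 mm sideways and 3 mm in height of the seat, its axis along the stand within 0.06 rad, the bare panel facing up within 0.12 rad, at rest and released (horizontal distance between tube and stand_seat below 0.008 m and z of tube in the frame of stand_seat between -0.003 and 0.003 m and angle between tube's own x axis and vertical below 0.12 rad and angle between the z axis of tube and the x axis of stand, either way round below 0.06 rad and linear speed of tube below 0.02 m/s); the robot touches nothing.
It fails at once if the tube is lifted more than 18 mm off the mat while its bare panel is more than 23 degrees from the top (height (world z) of tube above 0.045 m and angle between tube's own x axis and vertical above 0.4 rad).
It fails at once if the tube runs off the cork onto the hard worktop (height (world z) of tube below 0.0242 m).
It fails at once if the tube is dropped or forced into the stand (more than 40 N) (contact force between tube and stand above 40 N).
It fails at once if a bystander is shifted by more than 30 mm (distance of any of jar, colour_plate, tweezers, yellow_saucer from where it was at the start of the episode above 0.03 m).
It also fails if it takes over 51 s, if anything falls off the work surface, if the arm or the gripper's body presses on something with over 40 N, if the wrist force passes 120 N, or if a joint passes its speed limit or range.

## Robot

A 6-joint arm with a two-finger parallel gripper is mounted at the origin on a cart in front of the work surface, level with it; the furniture and walls round the work are solid. World frame = base frame: x ahead of the robot, y to its left, z up, the work surface at z = 0. Lengths are in m, angles in rad, forces in N, time in s.
With the tool pointing down it reaches from about 0.25 to 0.725 m from the base axis. Payload 9.7 kg.
Tool frame: the origin (TCP) lies between the finger pads; the fingertips stand 19 mm ahead of it and the grasp point (between the pads) is the TCP (arm.nose_length is the distance from the TCP to the fingertips, in m); z points along the fingers, y is the direction in which the jaws open and shut (so a half turn about z gives the same grasp; the last joint's range is limited). The gripper opens to 85 mm and grips with 20 to 120 N. Pads are 22 mm wide; open, the fingers measure 114 mm over their backs; the gripper's body (76 mm by 85 mm) begins 54 mm behind the grasp point. The pads swing forward as they close: fully open they stand 13 mm farther back than shut.
Start: joints at [-1.311, 0.087, 0.176, 1.66, 0, 1.571], TCP at [0.141, -0.532, 0.25] pointing down, gripper open.
Joint ranges: [-3.13, 3.13], [-0.85, 1.81], [-1.15, 1.24], [-2.2, 2.28], [-1.44, 1.52], [-3.14, 3.14]. Speed limits (rad/s): [2.22, 2.22, 2.57, 3.14, 3.14, 3.14].

## Interface

Orientations are given as a rotation vector (axis times angle).
In Python, from bench import arm, cams, ticket gives the robot as it stands. The module is installed in compiled form; this text tells all that it offers.
- The arm moves only by the tool step_arm, never from a script. Its argument "rows" is a list of rows, each an object of numbers: "tx", "ty", "tz": the shift along the tool's x, y, z in m; "ax", "ay", "az": the turn, a rotation vector about the tool's x, y, z in rad. A call has 1 to 20 rows; each row is the pose to reach, as a shift and turn from the pose commanded when the call began, along the tool's axes at that moment; what a row does not reach only later rows make up. A row lasts 1/12 s, in which the tool goes at most 41.7 mm and 7.16 degrees, less where a joint would pass 70% of its speed; a pose out of reach is approached as far as the arm can. A call with a gripper value outside its range is refused whole. "gripper" is the finger opening in m, from 0 to 0.0854, set as the call begins (left out, the last holds). The fingers move at their own pace and stop on an object; "squeeze" is the grip in N (left out, the last holds). Time passes only in rows, so rows that repeat a pose let the fingers close. It gives the time, the measured TCP pose, the force and the opening at its end, in the units of the state.
- arm.observe(): the state, without advancing time (a new reading comes with each control period).
- cams.read_camera(name): name is "side" or "top"; returns a dict with "color" (384x512x3 uint8, red, green, blue), "depth" (384x512 float32, m along the optical axis (not along the pixel's ray), 0 where there is no reading), "intrinsics" (3x3 intrinsics, pixels), "dist" ([k1, k2, p1, p2, k3] as OpenCV has them; the pictures are not rectified), "R" (3x3) and "t" (3): a world point X has camera coordinates R X + t. Camera axes: x right, y down, z forward; pixel columns grow to the right and rows downward; lengths in m; the calibration is good to about 2 mm. A picture is of the moment at which its call begins.
- ticket.close_job(): hands the job in, once; it reports no verdict.
Trained networks look in a picture, given as the dict that the camera call returned (one of the last four; its "shot" number tells which), for a name from the list of things; names that differ only in an ending like _2 or _b are one class to them, and where a whole thing is asked for, a point or a joint stands for the part that bears it (a point fixed in the world has none). Each returns a list of dicts, best first, with "p" (0 to 1); they miss things now and then, are a little off and sometimes report something else, mostly with a low value. They report only what shows in the picture. A call takes as long as a camera call. They do not tell look-alikes from the thing itself.
- cams.spot_in(picture, thing): "bbox" ([left, top, right, bottom] in pixels, round what is visible of it).
- cams.silhouettes(picture, thing): "pixels" (384x512 bool, what is visible of it) and "bbox" ([left, top, right, bottom] in pixels, round what is visible of it).
The state is a dict: "time": time; "joint_pos": joint angles; "qvel": joint speeds; "effort": joint torques, N m; "tool_pos": TCP position; "ee_rot": TCP orientation; "contact_force": force on the tool from outside, world axes, zero at the start; "torque": the same for the moment, N m; "opening": finger opening in m.
Only numpy, scipy, OpenCV 4.12 (cv2) and the standard library are available. Lean on these libraries where they do the work, as an engineer would, in place of code of your own. Each camera call takes 0.05 s, during which the arm holds its last target. There are 200 camera calls.

## Working session

There is one attempt and no reset: what is moved stays moved. The work goes in short steps, Python scripts to look and compute and a tool call to move; the robot and the scene stay as the last step left them, time stands still between calls to the robot, and variables do not carry over. Pictures are saved under pics/ and viewed, about 8 in all and at most 12, crops included, and the job is handed in when it is done.

Besides the shell and the picture viewer there is one more tool, called after "Request:" as name([rows], argument=value, ...), one row to a line, values as JSON. step_arm: Moves the arm, as the interface text tells. Its arguments: {"type":"object","properties":{"rows":{"type":"array"},"gripper":{"type":"number"},"squeeze":{"type":"number"}},"required":["rows"]}

```bash
mkdir -p pics; cat > h.py <<'E'
from bench import arm,cams,ticket
import numpy as np,cv2
def world(p,mask=None):
    d=p["depth"];h,w=d.shape
    u,v=np.meshgrid(np.arange(w),np.arange(h))
    n=cv2.undistortPoints(np.stack([u,v],-1).reshape(-1,1,2).astype(float),np.array(p["intrinsics"]),np.array(p["dist"])).reshape(h,w,2)
    C=np.dstack([n*d[...,None],d])
    W=(C-np.array(p["t"]))@np.array(p["R"])
    W[d==0]=np.nan
    return W
def proj(p,X):
    return cv2.projectPoints(np.array(X,float).reshape(-1,1,3),cv2.Rodrigues(np.array(p["R"]))[0],np.array(p["t"]),np.array(p["intrinsics"]),np.array(p["dist"]))[0].reshape(-1,2)
E
python3 - <<'E'
from h import *
a=cams.read_camera("top");b=cams.read_camera("side")
cv2.imwrite("pics/top.png",cv2.resize(a["color"][...,::-1],(800,600)))
cv2.imwrite("pics/side.png",cv2.resize(b["color"][...,::-1],(800,600)))
for n,p in(("top",a),("side",b)):
    W=world(p)
    for t in["tube","stand","tweezers","jar","colour_plate","yellow_saucer"]:
        for r in cams.silhouettes(p,t):
            m=r["pixels"]; X=W[m]
            print(n,t,round(r["p"],2),np.round(r["bbox"]),np.round(np.nanmedian(X,0),3),np.round(np.nanpercentile(X,98,axis=0),3),np.round(np.nanpercentile(X,2,axis=0),3))
o=arm.observe();print(o)
E
```

```text
top tube 0.67 [232. 137. 264. 156.] [ 0.773 -0.051  0.009] [ 0.804 -0.004  0.014] [ 0.744 -0.098  0.004]
top tube 0.62 [195. 226. 226. 235.] [0.514 0.051 0.027] [0.53  0.09  0.033] [0.5   0.013 0.015]
top tube 0.56 [283. 202. 303. 251.] [ 0.526 -0.197  0.046] [ 0.592 -0.175  0.052] [ 0.467 -0.221  0.007]
top stand 0.92 [143. 173. 180. 225.] [0.61  0.196 0.012] [0.677 0.24  0.073] [ 0.539  0.157 -0.001]
top stand 0.2 [205. 149. 221. 167.] [0.748 0.056 0.007] [0.77  0.082 0.013] [ 0.713  0.039 -0.002]
top jar 0.64 [174. 137. 197. 156.] [0.765 0.142 0.064] [0.792 0.17  0.072] [0.747 0.122 0.002]
top colour_plate 0.72 [230. 138. 264. 159.] [ 0.774 -0.052  0.009] [ 0.805 -0.003  0.014] [ 0.743 -0.101  0.001]
top yellow_saucer 0.7 [345. 163. 368. 193.] [ 0.683 -0.394  0.017] [ 0.717 -0.358  0.027] [ 0.646 -0.426  0.011]
side tube 0.67 [273. 180. 323. 205.] [ 0.529 -0.185  0.036] [ 0.591 -0.174  0.051] [ 0.468 -0.207  0.009]
side tube 0.66 [303. 230. 323. 256.] [0.515 0.074 0.026] [0.529 0.101 0.032] [0.497 0.018 0.002]
side stand 0.65 [218. 249. 307. 306.] [0.611 0.213 0.014] [0.678 0.243 
[... 513 characters left out ...]
14 -0.356  0.027] [ 0.647 -0.431  0.003]
{'time': 0.7, 'joint_pos': array([-1.31101616e+00,  8.68885009e-02,  1.75908541e-01,  1.65977398e+00,
       -7.17885137e-06,  1.57079872e+00]), 'qvel': array([ 0.00165413,  0.00179622,  0.0012895 ,  0.00097828, -0.00069269,
       -0.00028638]), 'effort': array([-4.09187978e-04, -5.19958019e+01,  4.64789701e+01,  1.02774935e-03,
       -1.44225460e-04, -6.82693369e-06]), 'tool_pos': array([ 0.1412781 , -0.53155541,  0.25029488]), 'ee_rot': array([ 3.11508619e+00,  4.06905967e-01, -2.55701843e-06]), 'contact_force': array([-0.05589352, -0.36819235, -0.4100487 ]), 'torque': array([-0.00365412,  0.02115558, -0.02153266]), 'opening': 0.08555988013003644}
```

View pics/top.png

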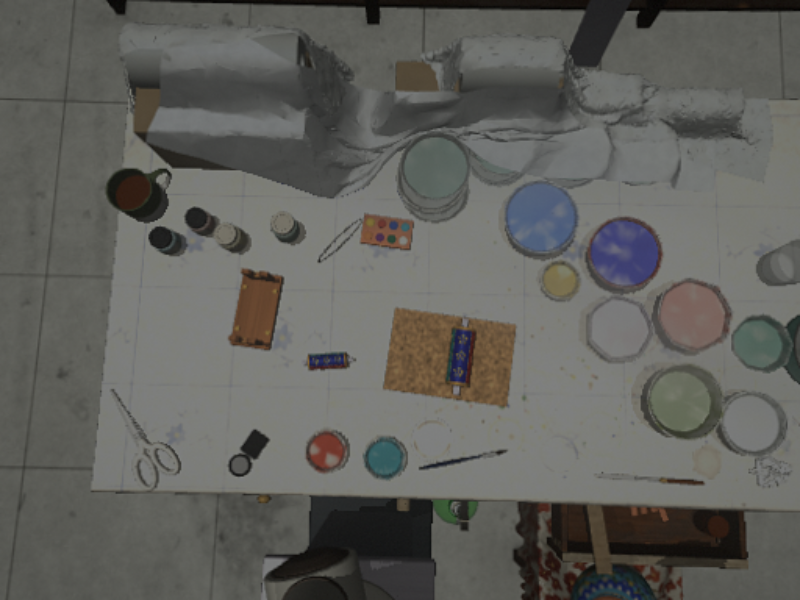

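View pics/side.png

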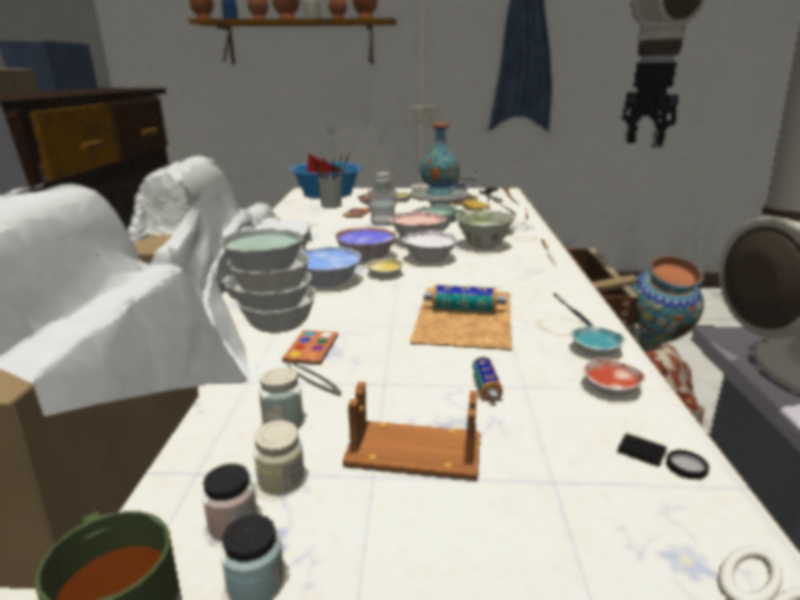

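The pictures are upsized to 800 px. Two tubes are visible: a small one at (328,360) in the top view, lying on the cloth, and a large one at (460,357) on the cork, about 125–146 mm long. The large one fits, with cobalt on top and turquoise on the +y side. The stand is at (257,310). Next I'll confirm the tube in a crop and measure the poses.

```bash
cat >> h.py <<'E'
def hue(p,W,m,c,ax):
    # angle about axis (0=up, + toward side dir s) and colour
    s=np.cross(ax,[0,0,1.]); 
    if s[1]<0: s=-s
    d=W-c; ang=np.degrees(np.arctan2(d@s,d[...,2]))
    return s,ang,d@ax
def tubepts(p,lo=0.011,c=(0.53,-0.19),rad=0.1):
    W=world(p); 
    return W,(W[...,2]>lo)&(W[...,2]<0.06)&(np.hypot(W[...,0]-c[0],W[...,1]-c[1])<rad)
E
python3 - <<'E'
from h import *
a=cams.read_camera("top");b=cams.read_camera("side")
W,m=tubepts(a)
X=W[m]; top=X[X[:,2]>0.035]
print(len(X),len(top),X.min(0),X.max(0))
c2,(w,h),ang=cv2.minAreaRect(X[:,:2].astype(np.float32)*1000);print("tube rect",c2,w,h,ang)
# mat
hsv=cv2.cvtColor(a["color"],cv2.COLOR_RGB2HSV)
box=np.zeros(W.shape[:2],bool);box[190:265,240:338]=1
mm=box&(((hsv[...,0]<20)&(hsv[...,1]>90))|m)
Y=W[mm]; Y=Y[np.isfinite(Y[:,0])]
print("mat",cv2.minAreaRect(Y[:,:2].astype(np.float32)*1000), np.median(Y[:,2]))
# stand
W2=np.concatenate([W.reshape(-1,3),world(b).reshape(-1,3)])
for P,n in((W.reshape(-1,3),"top"),(world(b).reshape(-1,3),"side")):
    S=P[(np.abs(P[:,0]-.61)<.1)&(np.abs(P[:,1]-.2)<.07)&(P[:,2]>0.006)]
    print(n,"base",cv2.minAreaRect(S[:,:2].astype(np.float32)*1000))
    for lo,hi in((.5,.61),(.61,.75)):
        q=S[(S[:,2]>0.06)&(S[:,0]>lo)&(S[:,0]<hi)]; print(len(q),q.mean(0),q.min(0),q.max(0))
ca=cv2.resize(a["color"][195:260,190:340,::-1],None,fx=5,fy=5,interpolation=cv2.INTER_CUBIC)
cb=cv2.resize(b["color"][175:225,255:345,::-1],(750,275*750//495),interpolation=cv2.INTER_CUBIC)
im=np.vstack([np.clip(ca.astype(int)*2,0,255).astype(np.uint8)[:, :750],cb])
im=cv2.resize(im,None,fx=.8,fy=.8)
print(im.shape);cv2.imwrite("pics/crop.png",im)
E
```

```text
629 529 [ 0.45015515 -0.27257147  0.01101641] [ 0.60126011 -0.10085723  0.05651748]
tube rect (525.6488647460938, -186.63949584960938) 151.0955810546875 171.6059112548828 0.17877621948719025
mat ((527.4395141601562, -181.81829833984375), (238.09967041015625, 157.03524780273438), 83.04977416992188) 0.005639392529661622
top base ((605.3865356445312, 186.7720947265625), (113.64620208740234, 187.68075561523438), 84.80762481689453)
46 [0.54800184 0.20646331 0.07211653] [0.54096164 0.18089346 0.0630736 ] [0.55455774 0.23170542 0.07698117]
48 [0.67318893 0.19099694 0.07091243] [0.66716775 0.16456658 0.06022533] [0.6806375  0.21645146 0.07950011]
side base ((609.5352783203125, 198.74118041992188), (80.04642486572266, 147.70492553710938), 83.43441772460938)
127 [0.54728314 0.21141374 0.0708457 ] [0.53929645 0.1810886  0.06010923] [0.55403786 0.23206617 0.07683892]
156 [0.67212621 0.19527761 0.07001352] [0.66572608 0.16578932 0.06003942] [0.67995406 0.21700857 0.07586444]
(593, 600, 3)
```

View pics/crop.png

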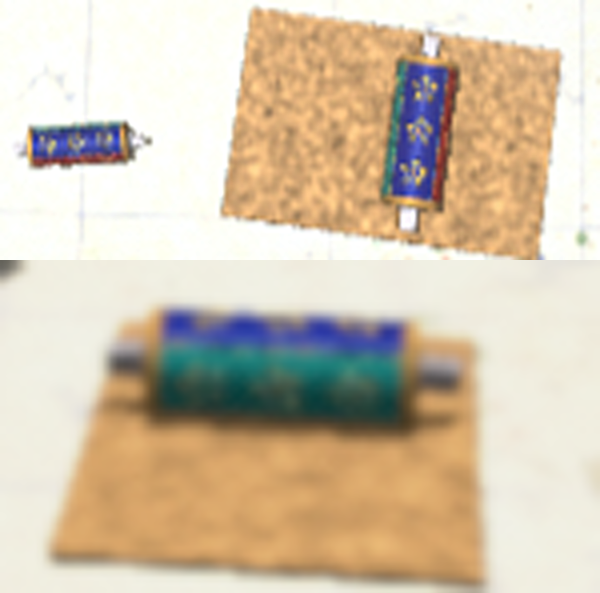

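The crop shows the large tube on the cork at about (425,135), with cobalt on top, turquoise on the left (+y) and red on the right. The small one at (80,142) is the look-alike. Next I'll fit the tube's axis and roll angle.

```bash
cat >> h.py <<'E'
from scipy.optimize import least_squares
PAL={"blue":(105,128),"teal":(75,101),"red":(165,6),"copper":(7,30)}
def fit(guess,yaw=-0.122,z=0.027,lo=0.012,rot=None,verbose=True):
    """fit axis (x,y,yaw) at height z, both cams; print colours by angle (0=up,+ toward +y)"""
    out=[]
    for n in("top","side"):
        p=cams.read_camera(n);W=world(p);hsv=cv2.cvtColor(p["color"],cv2.COLOR_RGB2HSV)
        ax=np.array([np.cos(yaw),np.sin(yaw),0]);s=np.array([-ax[1],ax[0],0]);d=W-np.array([*guess,z])
        m=(np.abs(d@ax)<.05)&(np.abs(d@s)<.034)&(W[...,2]>z-.014)&(W[...,2]<z+.03)
        X=W[m];H=hsv[m]
        f=lambda q:np.hypot((X-[q[0],q[1],q[3]])@[-np.sin(q[2]),np.cos(q[2]),0],X[:,2]-q[3])-.022
        # only lateral offset and yaw and z observable
        g=lambda q:f([guess[0],guess[1]+q[0],yaw+q[1],z+q[2]])
        r=least_squares(g,[0,0,0],loss="soft_l1",f_scale=.002)
        q=r.x;c=np.array([guess[0],guess[1]+q[0],z+q[2]]);yy=yaw+q[1]
        print(n,"y@guessx",round(c[1],4),"yaw",round(yy,3),"z",round(c[2],4),"n",len(X),"res",round(np.median(np.abs(r.fun)),4))
        e=X-c;ang=np.degrees(np.arctan2(e@[-np.sin(yy),np.cos(yy),0],e[:,2]));al=e@[np.cos(yy),np.sin(yy),0]
        for a0 in range(-100,101,10):
            k=(ang>=a0-5)&(ang<a0+5)&(np.abs(al)<.045)
            if k.sum()>4: print(a0,k.sum(),np.median(H[k],0).astype(int),end=" | ")
        print()
E
python3 - <<'E'
from h import *
fit((.528,-.198))
E
```

```text
top y@guessx -0.1999 yaw -0.114 z 0.0275 n 511 res 0.0012
-80 5 [  5 146  56] | -70 9 [  5 148  64] | -60 14 [  3 158  64] | -50 25 [  3 157  69] | -40 30 [113 110  67] | -30 33 [119 155  69] | -20 34 [119 147  71] | -10 41 [119 134  78] | 0 39 [117 108  87] | 10 44 [118 111  89] | 20 32 [119 118  74] | 30 37 [119 150  72] | 40 36 [119 143  68] | 50 24 [88 99 65] | 60 25 [ 87 123  61] | 70 13 [82 90 62] | 80 13 [48 64 59] | 
side y@guessx -0.2016 yaw -0.119 z 0.029 n 576 res 0.0009
-20 5 [121  19 182] | -10 6 [119  35 179] | 0 15 [119  21 166] | 10 31 [120  60 152] | 20 29 [120 117 151] | 30 34 [117 156 161] | 40 44 [115 149 160] | 50 46 [ 98 136 135] | 60 47 [ 88 171 128] | 70 50 [ 88 176 120] | 80 43 [ 85 133  99] | 90 49 [ 82 111  79] | 100 40 [ 81 112  68] |
```

```bash
cat >> h.py <<'E'
from scipy.spatial.transform import Rotation as Ro
def go(pos,yaw=-0.118,roll=0.0,o=None):
    """roll: turn about the tool's x (tube axis dir, world +x-ish)"""
    o=o or arm.observe();R0=Ro.from_rotvec(o["ee_rot"])
    x=[np.cos(yaw),np.sin(yaw),0];z=[0,0,-1];y=np.cross(z,x)
    T=Ro.from_rotvec(roll*np.array(x))*Ro.from_matrix(np.array([x,y,z]).T)
    t=R0.inv().apply(np.array(pos)-o["tool_pos"]);a=(R0.inv()*T).as_rotvec()
    print("t",np.round(t,4),"a",np.round(a,4),"time",o["time"])
E
python3 - <<'E'
from h import *
print(arm.nose_length); go((.5285,-.2008,.13)); go((.5285,-.2008,.034))
E
```

```text
0.019
t [ 0.4592 -0.2202  0.1203] a [ 0.     -0.      0.3778] time 0.9
t [ 0.4592 -0.2202  0.2163] a [ 0.     -0.      0.3778] time 0.9
```

Request:
step_arm([
  {"tx": 0.459, "ty": -0.22, "tz": 0.12, "az": 0.378},
  {"tx": 0.459, "ty": -0.22, "tz": 0.12, "az": 0.378},
  {"tx": 0.459, "ty": -0.22, "tz": 0.12, "az": 0.378},
  {"tx": 0.459, "ty": -0.22, "tz": 0.12, "az": 0.378},
  {"tx": 0.459, "ty": -0.22, "tz": 0.12, "az": 0.378},
  {"tx": 0.459, "ty": -0.22, "tz": 0.12, "az": 0.378},
  {"tx": 0.459, "ty": -0.22, "tz": 0.12, "az": 0.378},
  {"tx": 0.459, "ty": -0.22, "tz": 0.12, "az": 0.378},
  {"tx": 0.459, "ty": -0.22, "tz": 0.12, "az": 0.378},
  {"tx": 0.459, "ty": -0.22, "tz": 0.12, "az": 0.378},
  {"tx": 0.459, "ty": -0.22, "tz": 0.12, "az": 0.378},
  {"tx": 0.459, "ty": -0.22, "tz": 0.12, "az": 0.378},
  {"tx": 0.459, "ty": -0.22, "tz": 0.12, "az": 0.378},
  {"tx": 0.459, "ty": -0.22, "tz": 0.12, "az": 0.378},
  {"tx": 0.459, "ty": -0.22, "tz": 0.12, "az": 0.378},
  {"tx": 0.459, "ty": -0.22, "tz": 0.12, "az": 0.378},
  {"tx": 0.459, "ty": -0.22, "tz": 0.12, "az": 0.378},
  {"tx": 0.459, "ty": -0.22, "tz": 0.12, "az": 0.378},
], gripper=0.0854)

```text
invalid input
```

```bash
python3 - <<'E'
from h import *
o=arm.observe();print(o["tool_pos"],o["joint_pos"]); go((.5285,-.2008,.13)); go((.5285,-.2008,.034))
E
```

```text
[ 0.14128228 -0.53154718  0.25028931] [-1.31101011e+00  8.68766276e-02  1.75884969e-01  1.65976926e+00
  3.46301416e-06  1.57080748e+00]
t [ 0.4592 -0.2202  0.1203] a [ 0.     -0.      0.3778] time 0.9
t [ 0.4592 -0.2202  0.2163] a [ 0.     -0.      0.3778] time 0.9
```

Request:
step_arm([
  {"tx": 0.459, "ty": -0.22, "tz": 0.12, "ax": 0, "ay": 0, "az": 0.378},
  {"tx": 0.459, "ty": -0.22, "tz": 0.12, "ax": 0, "ay": 0, "az": 0.378},
  {"tx": 0.459, "ty": -0.22, "tz": 0.12, "ax": 0, "ay": 0, "az": 0.378},
  {"tx": 0.459, "ty": -0.22, "tz": 0.12, "ax": 0, "ay": 0, "az": 0.378},
  {"tx": 0.459, "ty": -0.22, "tz": 0.12, "ax": 0, "ay": 0, "az": 0.378},
  {"tx": 0.459, "ty": -0.22, "tz": 0.12, "ax": 0, "ay": 0, "az": 0.378},
  {"tx": 0.459, "ty": -0.22, "tz": 0.12, "ax": 0, "ay": 0, "az": 0.378},
  {"tx": 0.459, "ty": -0.22, "tz": 0.12, "ax": 0, "ay": 0, "az": 0.378},
  {"tx": 0.459, "ty": -0.22, "tz": 0.12, "ax": 0, "ay": 0, "az": 0.378},
  {"tx": 0.459, "ty": -0.22, "tz": 0.12, "ax": 0, "ay": 0, "az": 0.378},
  {"tx": 0.459, "ty": -0.22, "tz": 0.12, "ax": 0, "ay": 0, "az": 0.378},
  {"tx": 0.459, "ty": -0.22, "tz": 0.12, "ax": 0, "ay": 0, "az": 0.378},
  {"tx": 0.459, "ty": -0.22, "tz": 0.12, "ax": 0, "ay": 0, "az": 0.378},
  {"tx": 0.459, "ty": -0.22, "tz": 0.12, "ax": 0, "ay": 0, "az": 0.378},
  {"tx": 0.459, "ty": -0.22, "tz": 0.12, "ax": 0, "ay": 0, "az": 0.378},
  {"tx": 0.459, "ty": -0.22, "tz": 0.12, "ax": 0, "ay": 0, "az": 0.378},
  {"tx": 0.459, "ty": -0.22, "tz": 0.12, "ax": 0, "ay": 0, "az": 0.378},
  {"tx": 0.459, "ty": -0.22, "tz": 0.12, "ax": 0, "ay": 0, "az": 0.378},
])

```text
time: 2.4
tool_pos: [0.5278, -0.202, 0.1309]
ee_rot: [3.136, -0.188, 0.001]
contact_force: [-0.3, 0.5, -0.3]
opening: 0.0854
```

```bash
python3 - <<'E'
from h import *
o=arm.observe();print(o["tool_pos"],o["joint_pos"]); go((.5285,-.2008,.13)); go((.5285,-.2008,.034))
E
```

```text
[ 0.52783612 -0.20201008  0.13091069] [-3.65467852e-01  1.09823415e-01 -2.96183050e-02  1.43051225e+00
 -1.02517821e-04  2.89592676e+00]
t [ 0.0005 -0.0013  0.0009] a [ 0.0003 -0.0008 -0.0018] time 2.4
t [ 0.0004 -0.0013  0.0969] a [ 0.0003 -0.0008 -0.0018] time 2.4
```

Joint 6 would run out of range at the stand, so I'm taking the half-turned grasp now.

Request:
step_arm([
  {"tx": 0.0005, "ty": -0.0013, "tz": 0.001, "ax": 0, "ay": 0, "az": -1.572},
  {"tx": 0.0005, "ty": -0.0013, "tz": 0.001, "ax": 0, "ay": 0, "az": -1.572},
  {"tx": 0.0005, "ty": -0.0013, "tz": 0.001, "ax": 0, "ay": 0, "az": -1.572},
  {"tx": 0.0005, "ty": -0.0013, "tz": 0.001, "ax": 0, "ay": 0, "az": -1.572},
  {"tx": 0.0005, "ty": -0.0013, "tz": 0.001, "ax": 0, "ay": 0, "az": -1.572},
  {"tx": 0.0005, "ty": -0.0013, "tz": 0.001, "ax": 0, "ay": 0, "az": -1.572},
  {"tx": 0.0005, "ty": -0.0013, "tz": 0.001, "ax": 0, "ay": 0, "az": -1.572},
  {"tx": 0.0005, "ty": -0.0013, "tz": 0.001, "ax": 0, "ay": 0, "az": -1.572},
  {"tx": 0.0005, "ty": -0.0013, "tz": 0.001, "ax": 0, "ay": 0, "az": -1.572},
  {"tx": 0.0005, "ty": -0.0013, "tz": 0.001, "ax": 0, "ay": 0, "az": -1.572},
  {"tx": 0.0005, "ty": -0.0013, "tz": 0.001, "ax": 0, "ay": 0, "az": -1.572},
  {"tx": 0.0005, "ty": -0.0013, "tz": 0.001, "ax": 0, "ay": 0, "az": -1.572},
  {"tx": 0.0005, "ty": -0.0013, "tz": 0.001, "ax": 0, "ay": 0, "az": -1.572},
])

```text
time: 3.48
tool_pos: [0.5285, -0.2008, 0.1298]
ee_rot: [2.342, 2.093, 0.001]
contact_force: [0.1, 0.4, 0.0]
opening: 0.0854
```

Request:
step_arm([
  {"tx": 0, "ty": 0, "tz": 0, "ax": 0, "ay": 0, "az": -1.572},
  {"tx": 0, "ty": 0, "tz": 0, "ax": 0, "ay": 0, "az": -1.572},
  {"tx": 0, "ty": 0, "tz": 0, "ax": 0, "ay": 0, "az": -1.572},
  {"tx": 0, "ty": 0, "tz": 0, "ax": 0, "ay": 0, "az": -1.572},
  {"tx": 0, "ty": 0, "tz": 0, "ax": 0, "ay": 0, "az": -1.572},
  {"tx": 0, "ty": 0, "tz": 0, "ax": 0, "ay": 0, "az": -1.572},
  {"tx": 0, "ty": 0, "tz": 0, "ax": 0, "ay": 0, "az": -1.572},
  {"tx": 0, "ty": 0, "tz": 0, "ax": 0, "ay": 0, "az": -1.572},
  {"tx": 0, "ty": 0, "tz": 0, "ax": 0, "ay": 0, "az": -1.572},
  {"tx": 0, "ty": 0, "tz": 0, "ax": 0, "ay": 0, "az": -1.572},
  {"tx": 0, "ty": 0, "tz": 0, "ax": 0, "ay": 0, "az": -1.572},
  {"tx": 0, "ty": 0, "tz": 0, "ax": 0, "ay": 0, "az": -1.572},
  {"tx": 0, "ty": 0, "tz": 0, "ax": 0, "ay": 0, "az": -1.572},
  {"tx": 0, "ty": 0, "tz": 0, "ax": 0, "ay": 0, "az": -1.572},
])

```text
time: 4.65
tool_pos: [0.5286, -0.2007, 0.1298]
ee_rot: [0.179, 3.136, -0.0]
contact_force: [-0.2, -0.4, 0.2]
opening: 0.0854
```

```bash
sed -i 's/yaw=-0.118,roll/yaw=np.pi-0.118,roll/' h.py; python3 - <<'E'
from h import *
o=arm.observe();print(o["tool_pos"],o["joint_pos"]); go((.5285,-.2008,.034))
E
```

```text
[ 0.52855466 -0.20069041  0.12981096] [-3.62852700e-01  1.10552706e-01 -3.09440132e-02  1.42852393e+00
 -6.19905294e-05 -2.48794040e-01]
t [ 0.0001 -0.0001  0.0958] a [-0.0002  0.0007  0.0039] time 4.65
```

Request:
step_arm([
  {"tx": 0, "ty": 0, "tz": 0.02, "ax": 0, "ay": 0, "az": 0.004},
  {"tx": 0, "ty": 0, "tz": 0.045, "ax": 0, "ay": 0, "az": 0.004},
  {"tx": 0, "ty": 0, "tz": 0.07, "ax": 0, "ay": 0, "az": 0.004},
  {"tx": 0, "ty": 0, "tz": 0.085, "ax": 0, "ay": 0, "az": 0.004},
  {"tx": 0, "ty": 0, "tz": 0.096, "ax": 0, "ay": 0, "az": 0.004},
  {"tx": 0, "ty": 0, "tz": 0.096, "ax": 0, "ay": 0, "az": 0.004},
  {"tx": 0, "ty": 0, "tz": 0.096, "ax": 0, "ay": 0, "az": 0.004},
])

```text
time: 5.23
tool_pos: [0.5289, -0.2001, 0.0337]
ee_rot: [-0.191, -3.136, 0.0]
contact_force: [0.5, 1.2, -0.7]
opening: 0.0853
```

Request:
step_arm([
  {"tx": 0, "ty": 0, "tz": 0, "ax": 0, "ay": 0, "az": 0},
  {"tx": 0, "ty": 0, "tz": 0, "ax": 0, "ay": 0, "az": 0},
  {"tx": 0, "ty": 0, "tz": 0, "ax": 0, "ay": 0, "az": 0},
  {"tx": 0, "ty": 0, "tz": 0, "ax": 0, "ay": 0, "az": 0},
  {"tx": 0, "ty": 0, "tz": 0, "ax": 0, "ay": 0, "az": 0},
], gripper=0.051, squeeze=20)

```text
time: 5.65
tool_pos: [0.5293, -0.1998, 0.0338]
ee_rot: [0.188, 3.135, -0.0]
contact_force: [0.7, -1.4, -0.3]
opening: 0.0513
```

```bash
python3 - <<'E'
from h import *
a=cams.read_camera("side")
cv2.imwrite("pics/s2.png",cv2.resize(a["color"][140:240,240:370,::-1],(780,600),interpolation=cv2.INTER_CUBIC))
E
```

```text
(no output)
```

View pics/s2.png

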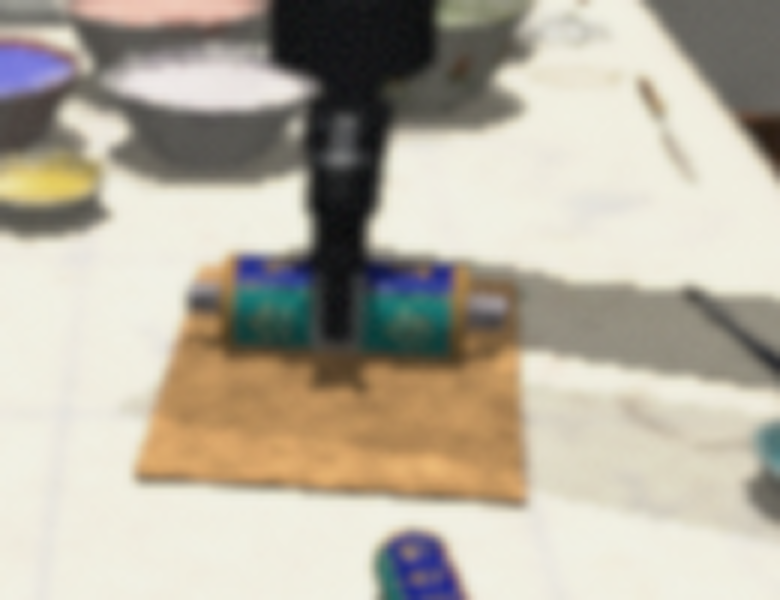

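The finger straddles the tube near its middle, at (340,300) against a tube centre of about (347,305), and its tip is clear of the mat. I'm rolling toward +y slowly.

Request:
step_arm([
  {"tx": 0, "ty": 0.003, "tz": 0, "ax": 0, "ay": 0, "az": 0},
  {"tx": 0, "ty": 0.006, "tz": 0, "ax": 0, "ay": 0, "az": 0},
  {"tx": 0, "ty": 0.01, "tz": 0, "ax": 0, "ay": 0, "az": 0},
  {"tx": 0, "ty": 0.014, "tz": 0, "ax": 0, "ay": 0, "az": 0},
  {"tx": 0, "ty": 0.018, "tz": 0, "ax": 0, "ay": 0, "az": 0},
  {"tx": 0, "ty": 0.022, "tz": 0, "ax": 0, "ay": 0, "az": 0},
  {"tx": 0, "ty": 0.026, "tz": 0, "ax": 0, "ay": 0, "az": 0},
  {"tx": 0, "ty": 0.03, "tz": 0, "ax": 0, "ay": 0, "az": 0},
  {"tx": 0, "ty": 0.034, "tz": 0, "ax": 0, "ay": 0, "az": 0},
  {"tx": 0, "ty": 0.038, "tz": 0, "ax": 0, "ay": 0, "az": 0},
  {"tx": 0, "ty": 0.042, "tz": 0, "ax": 0, "ay": 0, "az": 0},
  {"tx": 0, "ty": 0.046, "tz": 0, "ax": 0, "ay": 0, "az": 0},
  {"tx": 0, "ty": 0.05, "tz": 0, "ax": 0, "ay": 0, "az": 0},
  {"tx": 0, "ty": 0.054, "tz": 0, "ax": 0, "ay": 0, "az": 0},
  {"tx": 0, "ty": 0.057, "tz": 0, "ax": 0, "ay": 0, "az": 0},
  {"tx": 0, "ty": 0.06, "tz": 0, "ax": 0, "ay": 0, "az": 0},
  {"tx": 0, "ty": 0.062, "tz": 0, "ax": 0, "ay": 0, "az": 0},
  {"tx": 0, "ty": 0.062, "tz": 0, "ax": 0, "ay": 0, "az": 0},
  {"tx": 0, "ty": 0.062, "tz": 0, "ax": 0, "ay": 0, "az": 0},
  {"tx": 0, "ty": 0.062, "tz": 0, "ax": 0, "ay": 0, "az": 0},
])

```text
time: 7.37
tool_pos: [0.5364, -0.1383, 0.0333]
ee_rot: [-0.188, -3.136, -0.0]
contact_force: [0.4, 0.1, -0.8]
opening: 0.0508
```

```bash
python3 - <<'E'
from h import *
o=arm.observe();print(o["tool_pos"])
x,y,_=o["tool_pos"]
fit((x,y))
a=cams.read_camera("side");b=cams.read_camera("top")
im=np.hstack([cv2.resize(a["color"][160:250,240:340,::-1],(400,360),interpolation=cv2.INTER_CUBIC),cv2.resize(np.clip(b["color"][190:271,230:320,::-1].astype(int)*2,0,255).astype(np.uint8),(400,360),interpolation=cv2.INTER_CUBIC)])
cv2.imwrite("pics/s3.png",im)
E
```

```text
[ 0.53639928 -0.13831882  0.03327531]
top y@guessx -0.1383 yaw -0.122 z 0.027 n 0 res nan

side y@guessx -0.1418 yaw -0.119 z 0.0293 n 560 res 0.001
-50 14 [75 31 20] | -10 5 [ 13 145 128] | 0 14 [ 13 146 110] | 10 17 [ 12 150 130] | 20 26 [  9 157 139] | 30 30 [  4 174 176] | 40 31 [  2 184 182] | 50 44 [  2 180 165] | 60 48 [  3 165 144] | 70 48 [  4 168 131] | 80 45 [  4 175 108] | 90 50 [  4 174  85] | 100 44 [  4 190  72] |
  return _methods._mean(a, axis=axis, dtype=dtype,
  ret = ret.dtype.type(ret / rcount)
```

View pics/s3.png

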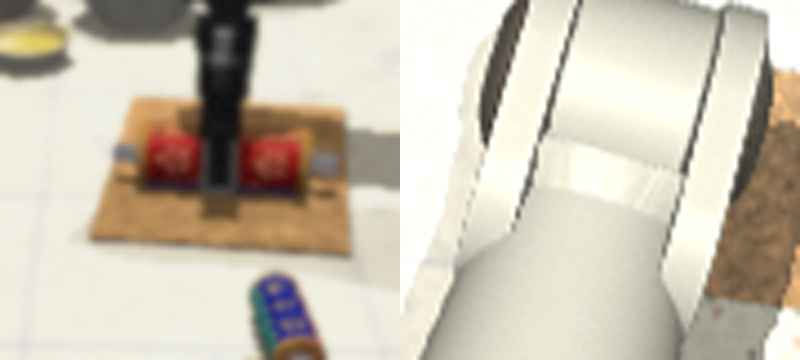

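The side view shows red facing +y and the bare panel on top but leaning about 20° toward −y. The top view is blocked by the arm. I'll roll about 8 mm further, then open, rise and look.

Request:
step_arm([
  {"tx": 0, "ty": 0.002, "tz": 0, "ax": 0, "ay": 0, "az": 0},
  {"tx": 0, "ty": 0.004, "tz": 0, "ax": 0, "ay": 0, "az": 0},
  {"tx": 0, "ty": 0.006, "tz": 0, "ax": 0, "ay": 0, "az": 0},
  {"tx": 0, "ty": 0.0075, "tz": 0, "ax": 0, "ay": 0, "az": 0},
  {"tx": 0, "ty": 0.008, "tz": 0, "ax": 0, "ay": 0, "az": 0},
  {"tx": 0, "ty": 0.008, "tz": 0, "ax": 0, "ay": 0, "az": 0},
  {"tx": 0, "ty": 0.008, "tz": 0, "ax": 0, "ay": 0, "az": 0},
  {"tx": 0, "ty": 0.008, "tz": 0, "ax": 0, "ay": 0, "az": 0},
])

```text
time: 8.23
tool_pos: [0.5374, -0.1303, 0.0333]
ee_rot: [0.188, 3.136, -0.0]
contact_force: [-0.5, 0.5, 0.6]
opening: 0.0508
```

Request:
step_arm([
  {"tx": 0, "ty": 0, "tz": 0, "ax": 0, "ay": 0, "az": 0},
  {"tx": 0, "ty": 0, "tz": 0, "ax": 0, "ay": 0, "az": 0},
  {"tx": 0, "ty": 0, "tz": 0, "ax": 0, "ay": 0, "az": 0},
  {"tx": 0, "ty": 0, "tz": 0, "ax": 0, "ay": 0, "az": 0},
], gripper=0.0854)

```text
time: 8.57
tool_pos: [0.5374, -0.1303, 0.0333]
ee_rot: [0.188, 3.136, 0.0]
contact_force: [0.7, -0.2, 0.4]
opening: 0.0855
```

Request:
step_arm([
  {"tx": 0, "ty": 0, "tz": -0.04, "ax": 0, "ay": 0, "az": 0},
  {"tx": 0.02, "ty": 0, "tz": -0.08, "ax": 0, "ay": 0, "az": 0},
  {"tx": 0.06, "ty": 0, "tz": -0.1, "ax": 0, "ay": 0, "az": 0},
  {"tx": 0.1, "ty": 0, "tz": -0.1, "ax": 0, "ay": 0, "az": 0},
  {"tx": 0.14, "ty": 0, "tz": -0.1, "ax": 0, "ay": 0, "az": 0},
  {"tx": 0.18, "ty": 0, "tz": -0.1, "ax": 0, "ay": 0, "az": 0},
  {"tx": 0.2, "ty": 0, "tz": -0.1, "ax": 0, "ay": 0, "az": 0},
  {"tx": 0.2, "ty": 0, "tz": -0.1, "ax": 0, "ay": 0, "az": 0},
])

```text
time: 9.23
tool_pos: [0.3359, -0.106, 0.1338]
ee_rot: [0.189, 3.135, -0.001]
contact_force: [0.2, -0.0, 0.2]
opening: 0.0852
```

```bash
python3 - <<'E'
from h import *
o=arm.observe();print(o["tool_pos"],o["time"])
fit((.537,-.134))
a=cams.read_camera("side");b=cams.read_camera("top")
im=np.hstack([cv2.resize(a["color"][160:250,240:340,::-1],(400,360),interpolation=cv2.INTER_CUBIC),cv2.resize(np.clip(b["color"][200:259,240:306,::-1].astype(int)*2,0,255).astype(np.uint8),(400,360),interpolation=cv2.INTER_CUBIC)])
cv2.imwrite("pics/s4.png",im)
E
```

```text
[ 0.33585715 -0.10595563  0.13376214] 9.2333
top y@guessx -0.132 yaw -0.122 z 0.0273 n 502 res 0.0011
-80 6 [69 53 46] | -70 11 [76 75 57] | -60 19 [ 88 112  58] | -50 29 [ 84 101  64] | -40 31 [ 11 134 102] | -30 36 [ 10 135 106] | -20 33 [ 10 133 113] | -10 39 [ 11 129 123] | 0 42 [ 14 100 128] | 10 41 [ 12 114 127] | 20 36 [ 11 133 114] | 30 35 [ 11 134 109] | 40 31 [ 11 133 103] | 50 24 [  1 154  70] | 60 19 [  2 158  69] | 70 9 [  3 145  65] | 80 11 [ 11 133  72] | 
side y@guessx -0.1341 yaw -0.12 z 0.029 n 661 res 0.0009
-10 11 [ 13 141 220] | 0 19 [ 12 142 222] | 10 34 [ 12 143 224] | 20 33 [ 12 136 228] | 30 46 [ 12 128 233] | 40 44 [ 11 132 225] | 50 51 [  8 158 186] | 60 56 [  3 199 154] | 70 52 [  3 200 137] | 80 57 [  4 180 113] | 90 46 [  5 180  94] | 100 41 [  4 190  80] |
```

View pics/s4.png

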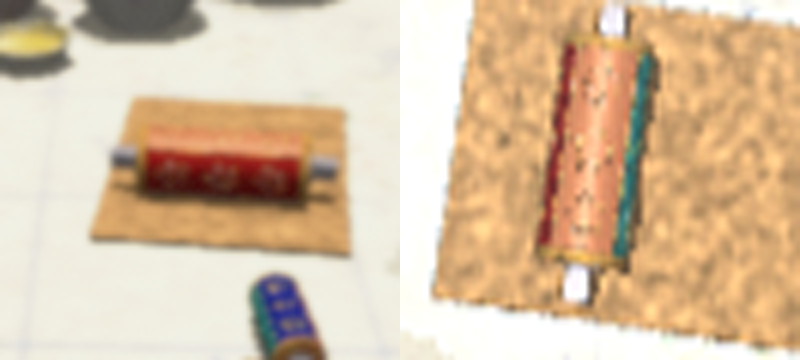

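Bare copper is on top, with red and teal symmetric on either side. I'm refining the roll angle and the axial centre.

```bash
python3 - <<'E'
from h import *
g=np.array([.537,-.1325,.027]);yaw=-.120
ax=np.array([np.cos(yaw),np.sin(yaw),0]);s=np.array([-ax[1],ax[0],0])
for n,off in(("top",0.0005),("side",-.0016)):
    p=cams.read_camera(n);W=world(p);H=cv2.cvtColor(p["color"],cv2.COLOR_RGB2HSV)
    zz=.0273 if n=="top" else .029
    d=W-np.array([.537,-.1325+off,zz]);al=d@ax;la=d@s
    k=(np.abs(la)<.03)&(np.abs(al)<.045)&(d[...,2]>-.012)&(d[...,2]<.03)
    ang=np.degrees(np.arctan2(la,d[...,2]))
    lab=np.where((H[...,0]>40)&(H[...,0]<110),1,0)+np.where((H[...,0]<7)|(H[...,0]>165),2,0)
    for a in range(-62,64,4):
        m=k&(np.abs(ang-a)<2)
        if m.sum()>3 and abs(a)>30: print(a,"teal%.2f red%.2f"%((lab[m]==1).mean(),(lab[m]==2).mean()),end="; ")
    print()
    b=(np.abs(la)<.012)&(d[...,2]>.012)&(d[...,2]<.03)&(np.abs(al)<.09);print(n,"body",al[b].min(),al[b].max())
    b=(np.abs(la)<.009)&(d[...,2]>.0)&(d[...,2]<.03)&(np.abs(al)<.09);print(n,"all",al[b].min(),al[b].max(), "tang px z",np.median(d[...,2][b&(np.abs(al)>.058)]))
go((.537,-.1325,.13))
E
```

```text
-62 teal1.00 red0.00; -58 teal1.00 red0.00; -54 teal0.91 red0.00; -50 teal0.57 red0.00; -46 teal0.50 red0.00; -42 teal0.11 red0.00; -38 teal0.00 red0.00; -34 teal0.00 red0.00; 34 teal0.00 red0.00; 38 teal0.00 red0.00; 42 teal0.00 red0.00; 46 teal0.00 red0.18; 50 teal0.00 red0.75; 54 teal0.00 red0.75; 58 teal0.00 red0.91; 
top body -0.055242250769487564 0.05439728362052016
top all -0.07223128780723848 0.07281389755125356 tang px z 0.005136545876679156
34 teal0.00 red0.00; 38 teal0.00 red0.00; 42 teal0.00 red0.00; 46 teal0.00 red0.00; 50 teal0.00 red0.04; 54 teal0.00 red0.60; 58 teal0.00 red1.00; 62 teal0.00 red1.00; 
side body -0.055735803840050155 0.05367114950952557
side all -0.07390705526121752 0.07048061643167017 tang px z 0.0049652422435705786
t [-0.1991 -0.0023  0.0031] a [ 0.0001 -0.0005 -0.0016] time 9.5333
```

The panel is within about 2° of the top and the axial centre is about right. Now I'll grasp it.

Request:
step_arm([
  {"tx": -0.04, "ty": -0.001, "tz": 0.0, "ax": 0, "ay": 0, "az": -0.002},
  {"tx": -0.08, "ty": -0.002, "tz": 0.0, "ax": 0, "ay": 0, "az": -0.002},
  {"tx": -0.12, "ty": -0.002, "tz": 0.0, "ax": 0, "ay": 0, "az": -0.002},
  {"tx": -0.16, "ty": -0.002, "tz": 0.0, "ax": 0, "ay": 0, "az": -0.002},
  {"tx": -0.1985, "ty": -0.002, "tz": 0.0, "ax": 0, "ay": 0, "az": -0.002},
  {"tx": -0.1985, "ty": -0.0023, "tz": 0.01, "ax": 0, "ay": 0, "az": -0.002},
  {"tx": -0.1985, "ty": -0.0023, "tz": 0.03, "ax": 0, "ay": 0, "az": -0.002},
  {"tx": -0.1985, "ty": -0.0023, "tz": 0.055, "ax": 0, "ay": 0, "az": -0.002},
  {"tx": -0.1985, "ty": -0.0023, "tz": 0.08, "ax": 0, "ay": 0, "az": -0.002},
  {"tx": -0.1985, "ty": -0.0023, "tz": 0.095, "ax": 0, "ay": 0, "az": -0.002},
  {"tx": -0.1985, "ty": -0.0023, "tz": 0.103, "ax": 0, "ay": 0, "az": -0.002},
  {"tx": -0.1985, "ty": -0.0023, "tz": 0.103, "ax": 0, "ay": 0, "az": -0.002},
  {"tx": -0.1985, "ty": -0.0023, "tz": 0.103, "ax": 0, "ay": 0, "az": -0.002},
])

```text
time: 10.62
tool_pos: [0.5359, -0.1324, 0.0303]
ee_rot: [-0.185, -3.136, -0.0]
contact_force: [-0.6, -0.1, 0.7]
opening: 0.0854
```

Request:
step_arm([
  {"tx": 0, "ty": 0, "tz": 0, "ax": 0, "ay": 0, "az": 0},
  {"tx": 0, "ty": 0, "tz": 0, "ax": 0, "ay": 0, "az": 0},
  {"tx": 0, "ty": 0, "tz": 0, "ax": 0, "ay": 0, "az": 0},
  {"tx": 0, "ty": 0, "tz": 0, "ax": 0, "ay": 0, "az": 0},
  {"tx": 0, "ty": 0, "tz": 0, "ax": 0, "ay": 0, "az": 0},
  {"tx": 0, "ty": 0, "tz": 0, "ax": 0, "ay": 0, "az": 0},
  {"tx": 0, "ty": 0, "tz": 0, "ax": 0, "ay": 0, "az": 0},
  {"tx": 0, "ty": 0, "tz": 0, "ax": 0, "ay": 0, "az": 0},
], gripper=0.035, squeeze=30)

```text
time: 11.28
tool_pos: [0.5361, -0.1325, 0.0314]
ee_rot: [0.185, 3.134, -0.0]
contact_force: [-1.2, -0.0, 6.3]
opening: 0.0432
```

```bash
python3 - <<'E'
from h import *
o=arm.observe();print(o["tool_pos"],o["time"],o["opening"])
fit((.537,-.133))
go((.537,-.133,.145));go((.610,.199,.145))
E
```

```text
[ 0.53614267 -0.13249458  0.03141426] 11.2833 0.04323339193566655
top y@guessx -0.133 yaw -0.122 z 0.027 n 0 res nan

side y@guessx -0.1335 yaw -0.12 z 0.0291 n 599 res 0.0012
-50 5 [105  24  19] | -10 10 [ 13 144 119] | 0 18 [ 12 144 136] | 10 16 [ 11 145 157] | 20 27 [ 11 139 195] | 30 32 [ 11 134 199] | 40 32 [ 11 136 199] | 50 43 [  7 162 157] | 60 56 [  3 193 134] | 70 56 [  2 185 125] | 80 47 [  4 166 107] | 90 52 [  5 172  87] | 100 41 [  4 176  75] | 
t [-0.0011 -0.0004 -0.1136] a [-0.0001  0.0017  0.0002] time 11.3833
t [-0.0346  0.3379 -0.1136] a [-0.0001  0.0017  0.0002] time 11.3833
  return _methods._mean(a, axis=axis, dtype=dtype,
  ret = ret.dtype.type(ret / rcount)
```

Request:
step_arm([
  {"tx": 0, "ty": 0, "tz": -0.01, "ax": 0, "ay": 0, "az": 0},
  {"tx": 0, "ty": 0, "tz": -0.025, "ax": 0, "ay": 0, "az": 0},
  {"tx": 0, "ty": 0, "tz": -0.05, "ax": 0, "ay": 0, "az": 0},
  {"tx": 0, "ty": 0, "tz": -0.08, "ax": 0, "ay": 0, "az": 0},
  {"tx": -0.001, "ty": 0.01, "tz": -0.105, "ax": 0, "ay": 0, "az": 0},
  {"tx": -0.003, "ty": 0.03, "tz": -0.114, "ax": 0, "ay": 0, "az": 0},
  {"tx": -0.006, "ty": 0.055, "tz": -0.114, "ax": 0, "ay": 0, "az": 0},
  {"tx": -0.009, "ty": 0.085, "tz": -0.114, "ax": 0, "ay": 0, "az": 0},
  {"tx": -0.012, "ty": 0.115, "tz": -0.114, "ax": 0, "ay": 0, "az": 0},
  {"tx": -0.015, "ty": 0.145, "tz": -0.114, "ax": 0, "ay": 0, "az": 0},
  {"tx": -0.018, "ty": 0.175, "tz": -0.114, "ax": 0, "ay": 0, "az": 0},
  {"tx": -0.021, "ty": 0.205, "tz": -0.114, "ax": 0, "ay": 0, "az": 0},
  {"tx": -0.024, "ty": 0.235, "tz": -0.114, "ax": 0, "ay": 0, "az": 0},
  {"tx": -0.027, "ty": 0.265, "tz": -0.114, "ax": 0, "ay": 0, "az": 0},
  {"tx": -0.03, "ty": 0.29, "tz": -0.114, "ax": 0, "ay": 0, "az": 0},
  {"tx": -0.033, "ty": 0.312, "tz": -0.114, "ax": 0, "ay": 0, "az": 0},
  {"tx": -0.034, "ty": 0.328, "tz": -0.114, "ax": 0, "ay": 0, "az": 0},
  {"tx": -0.035, "ty": 0.338, "tz": -0.114, "ax": 0, "ay": 0, "az": 0},
  {"tx": -0.035, "ty": 0.338, "tz": -0.114, "ax": 0, "ay": 0, "az": 0},
  {"tx": -0.035, "ty": 0.338, "tz": -0.114, "ax": 0, "ay": 0, "az": 0},
])

```text
time: 13.05
tool_pos: [0.6099, 0.1988, 0.1442]
ee_rot: [-0.184, -3.136, 0.001]
contact_force: [0.6, -0.6, -2.8]
opening: 0.0427
```

```bash
cat >> h.py <<'E'
def axial(guess,yaw,n="side"):
    p=cams.read_camera(n);W=world(p)
    ax=np.array([np.cos(yaw),np.sin(yaw),0]);s=np.array([-ax[1],ax[0],0]);d=W-np.array(guess)
    al=d@ax;la=d@s
    b=(np.abs(la)<.03)&(np.abs(d[...,2])<.018)&(np.abs(al)<.09);b1=b&(np.abs(la)<.012)
    print(n,"axial all",np.nanpercentile(al[b],[.5,99.5]).round(4))
    for lo,hi in((-.08,-.058),(.058,.08)):
        q=(np.abs(la)<.012)&(np.abs(d[...,2])<.012)&(al>lo)&(al<hi);print(" tang",q.sum(),np.median(W[q],0).round(4))
    return p
E
python3 - <<'E'
from h import *
o=arm.observe();print(o["tool_pos"],o["joint_pos"],o["time"],o["opening"])
x,y,z=o["tool_pos"]
fit((x,y),z=z-.0045)
p=axial((x,y,z-.0045),-.12)
W=world(p)
b=axial((x,y,z-.0045),-.12,"top")
# stand in same side picture: cheek tops
S=W.reshape(-1,3);S=S[(np.abs(S[:,0]-.61)<.1)&(np.abs(S[:,1]-.2)<.06)&(S[:,2]>.03)&(S[:,2]<.09)]
for lo,hi in((.5,.58),(.64,.72)):
    q=S[(S[:,0]>lo)&(S[:,0]<hi)]
    print(len(q),np.percentile(q,[1,50,99],axis=0).round(4).tolist())
cv2.imwrite("pics/s5.png",np.hstack([cv2.resize(p["color"][215:315,200:320,::-1],(480,400),interpolation=cv2.INTER_CUBIC)]))
E
```

```text
[0.6099461  0.19884749 0.14422591] [ 3.15279669e-01  2.94158769e-01  2.10208534e-01  1.48748177e+00
 -3.28192309e-04  4.32752491e-01] 13.05 0.04271087407848963
top y@guessx 0.198 yaw -0.12 z 0.1395 n 324 res 0.001
-90 11 [39 55 37] | -80 13 [72 74 37] | -70 16 [75 61 38] | -60 24 [86 96 39] | -50 24 [ 88 111  40] | -40 30 [ 15 109  50] | -30 27 [ 10 120  54] | -20 28 [ 10 120  58] | -10 24 [ 11 114  63] | 0 21 [ 11 116  97] | 10 14 [ 11 124 112] | 20 13 [ 12 133 104] | 30 9 [ 11 136 101] | 40 5 [ 11 139  99] | 
side y@guessx 0.1973 yaw -0.116 z 0.1418 n 1539 res 0.0009
-60 6 [ 15 126  96] | -50 24 [15 68 65] | -20 10 [ 15 135 189] | -10 26 [ 13 139 143] | 0 37 [ 12 144 153] | 10 55 [ 12 148 189] | 20 57 [ 12 143 196] | 30 82 [ 11 133 216] | 40 82 [ 11 136 205] | 50 112 [  8 172 148] | 60 160 [  1 207 132] | 70 148 [  3 184 119] | 80 135 [  4 164 102] | 90 137 [  5 165  84] | 100 106 [  4 166  76] | 
side axial all [-0.072   0.0711]
 tang 92 [0.5449 0.2094 0.1444]
 tang 73 [0.6748 0.1941 0.1446]
top axial all [-0.0715  0.0722]
 tang 30 [0.5458 0.2032 0.1459]
 tang 28 [0.6755 0.1881 0.1454]
223 [[0.5401, 0.1823, 0.0313], [0.5481, 0.229, 0.0638], [0.5539, 0.2318, 0.0758]]
336 [[0.6652, 0.1664, 0.0304], [0.6709, 0.2043, 0.0571], [0.6796, 0.2165, 0.0756]]
```

View pics/s5.png

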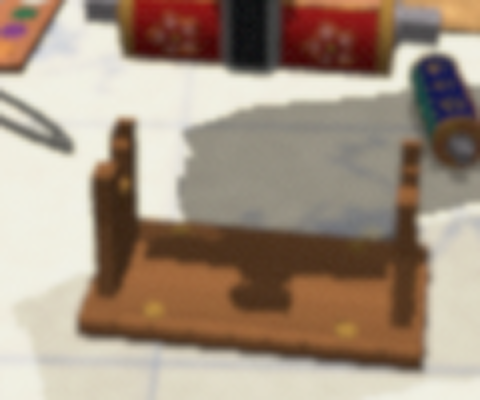

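The tube is held level above the stand, bare side up. In the crop the stand's slots are under it, with the cheeks at about (110,170) and (410,185). I'm adding a 1 mm correction along tool y and lowering in stages.

Request:
step_arm([
  {"tx": 0, "ty": 0.0005, "tz": 0.01, "ax": 0, "ay": 0, "az": 0.005},
  {"tx": 0, "ty": 0.001, "tz": 0.025, "ax": 0, "ay": 0, "az": 0.005},
  {"tx": 0, "ty": 0.001, "tz": 0.04, "ax": 0, "ay": 0, "az": 0.005},
  {"tx": 0, "ty": 0.001, "tz": 0.05, "ax": 0, "ay": 0, "az": 0.005},
  {"tx": 0, "ty": 0.001, "tz": 0.054, "ax": 0, "ay": 0, "az": 0.005},
  {"tx": 0, "ty": 0.001, "tz": 0.054, "ax": 0, "ay": 0, "az": 0.005},
])

```text
time: 13.75
tool_pos: [0.6096, 0.1997, 0.0889]
ee_rot: [-0.193, -3.134, 0.001]
contact_force: [-0.3, -0.2, -2.3]
opening: 0.0429
```

Request:
step_arm([
  {"tx": 0, "ty": 0, "tz": 0.0015, "ax": 0, "ay": 0, "az": 0},
  {"tx": 0, "ty": 0, "tz": 0.003, "ax": 0, "ay": 0, "az": 0},
  {"tx": 0, "ty": 0, "tz": 0.0045, "ax": 0, "ay": 0, "az": 0},
  {"tx": 0, "ty": 0, "tz": 0.006, "ax": 0, "ay": 0, "az": 0},
  {"tx": 0, "ty": 0, "tz": 0.0075, "ax": 0, "ay": 0, "az": 0},
  {"tx": 0, "ty": 0, "tz": 0.009, "ax": 0, "ay": 0, "az": 0},
])

```text
time: 14.25
tool_pos: [0.6103, 0.2002, 0.0814]
ee_rot: [0.193, 3.135, 0.0]
contact_force: [-0.1, 0.4, -3.3]
opening: 0.0429
```

```bash
python3 - <<'E'
from h import *
o=arm.observe();print(o["tool_pos"],o["time"],o["opening"],o["contact_force"],o["torque"])
p=cams.read_camera("side")
cv2.imwrite("pics/s6.png",cv2.resize(p["color"][225:315,205:315,::-1],(660,540),interpolation=cv2.INTER_CUBIC))
E
```

```text
[0.61030018 0.20020021 0.08136358] 14.25 0.04293817646804759 [-0.11058476  0.41709663 -3.28173444] [-0.04619551 -0.00383481  0.00964293]
```

View pics/s6.png

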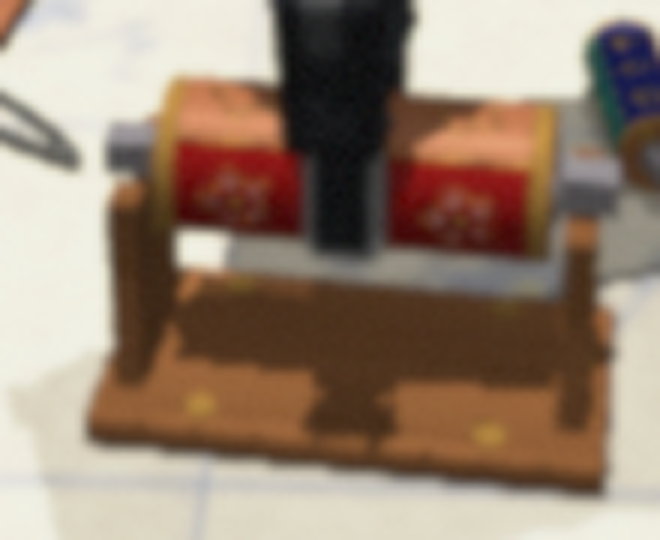

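The tangs at (130,148) and (590,178) are over the slots, the bare panel is up, and there's no contact yet. Continuing gently.

Request:
step_arm([
  {"tx": 0, "ty": 0, "tz": 0.001, "ax": 0, "ay": 0, "az": 0},
  {"tx": 0, "ty": 0, "tz": 0.002, "ax": 0, "ay": 0, "az": 0},
  {"tx": 0, "ty": 0, "tz": 0.003, "ax": 0, "ay": 0, "az": 0},
  {"tx": 0, "ty": 0, "tz": 0.004, "ax": 0, "ay": 0, "az": 0},
  {"tx": 0, "ty": 0, "tz": 0.005, "ax": 0, "ay": 0, "az": 0},
  {"tx": 0, "ty": 0, "tz": 0.006, "ax": 0, "ay": 0, "az": 0},
])

```text
time: 14.8
tool_pos: [0.6102, 0.2002, 0.0752]
ee_rot: [0.193, 3.136, -0.0]
contact_force: [-0.1, 0.4, -2.5]
opening: 0.043
```

Request:
step_arm([
  {"tx": 0, "ty": 0, "tz": 0.001, "ax": 0, "ay": 0, "az": 0},
  {"tx": 0, "ty": 0, "tz": 0.002, "ax": 0, "ay": 0, "az": 0},
  {"tx": 0, "ty": 0, "tz": 0.003, "ax": 0, "ay": 0, "az": 0},
  {"tx": 0, "ty": 0, "tz": 0.004, "ax": 0, "ay": 0, "az": 0},
  {"tx": 0, "ty": 0, "tz": 0.005, "ax": 0, "ay": 0, "az": 0},
  {"tx": 0, "ty": 0, "tz": 0.006, "ax": 0, "ay": 0, "az": 0},
])

```text
time: 15.3
tool_pos: [0.6102, 0.2001, 0.0692]
ee_rot: [0.193, 3.136, 0.0]
contact_force: [-0.4, -0.6, -2.2]
opening: 0.043
```

Now in the slots and running freely. Floor contact is expected at a tool z of about 0.063.

Request:
step_arm([
  {"tx": 0, "ty": 0, "tz": 0.001, "ax": 0, "ay": 0, "az": 0},
  {"tx": 0, "ty": 0, "tz": 0.002, "ax": 0, "ay": 0, "az": 0},
  {"tx": 0, "ty": 0, "tz": 0.003, "ax": 0, "ay": 0, "az": 0},
  {"tx": 0, "ty": 0, "tz": 0.004, "ax": 0, "ay": 0, "az": 0},
  {"tx": 0, "ty": 0, "tz": 0.0045, "ax": 0, "ay": 0, "az": 0},
  {"tx": 0, "ty": 0, "tz": 0.005, "ax": 0, "ay": 0, "az": 0},
  {"tx": 0, "ty": 0, "tz": 0.005, "ax": 0, "ay": 0, "az": 0},
])

```text
time: 15.88
tool_pos: [0.6102, 0.2001, 0.0642]
ee_rot: [-0.193, -3.136, 0.0]
contact_force: [0.7, -0.5, -2.5]
opening: 0.0429
```

Request:
step_arm([
  {"tx": 0, "ty": 0, "tz": 0.0005, "ax": 0, "ay": 0, "az": 0},
  {"tx": 0, "ty": 0, "tz": 0.001, "ax": 0, "ay": 0, "az": 0},
  {"tx": 0, "ty": 0, "tz": 0.001, "ax": 0, "ay": 0, "az": 0},
])

```text
time: 16.13
tool_pos: [0.6102, 0.2001, 0.0632]
ee_rot: [-0.193, -3.136, 0.0]
contact_force: [0.5, 0.7, -2.6]
opening: 0.043
```

Request:
step_arm([
  {"tx": 0, "ty": 0, "tz": 0.0005, "ax": 0, "ay": 0, "az": 0},
  {"tx": 0, "ty": 0, "tz": 0.0005, "ax": 0, "ay": 0, "az": 0},
  {"tx": 0, "ty": 0, "tz": 0.0005, "ax": 0, "ay": 0, "az": 0},
])

```text
time: 16.38
tool_pos: [0.6102, 0.2002, 0.0628]
ee_rot: [0.193, 3.136, 0.0]
contact_force: [-0.2, -0.3, -2.1]
opening: 0.043
```

Still carrying the weight. Another 0.5 mm at a time until the force changes.

Request:
step_arm([
  {"tx": 0, "ty": 0, "tz": 0.0005, "ax": 0, "ay": 0, "az": 0},
  {"tx": 0, "ty": 0, "tz": 0.0005, "ax": 0, "ay": 0, "az": 0},
  {"tx": 0, "ty": 0, "tz": 0.0005, "ax": 0, "ay": 0, "az": 0},
])

```text
time: 16.63
tool_pos: [0.6103, 0.2002, 0.0627]
ee_rot: [0.193, 3.135, 0.0]
contact_force: [-1.1, -0.6, 1.4]
opening: 0.0428
```

Request:
step_arm([
  {"tx": 0, "ty": 0, "tz": 0.0005, "ax": 0, "ay": 0, "az": 0},
  {"tx": 0, "ty": 0, "tz": 0.0005, "ax": 0, "ay": 0, "az": 0},
  {"tx": 0, "ty": 0, "tz": 0.0005, "ax": 0, "ay": 0, "az": 0},
])

```text
time: 16.88
tool_pos: [0.6103, 0.2002, 0.0626]
ee_rot: [0.193, 3.135, 0.0]
contact_force: [-3.3, -1.2, 6.1]
opening: 0.0433
```

The tangs are on the floors: the force turned upward at tool z 0.0627, as expected. Releasing and retreating.

Request:
step_arm([
  {"tx": 0, "ty": 0, "tz": 0, "ax": 0, "ay": 0, "az": 0},
  {"tx": 0, "ty": 0, "tz": 0, "ax": 0, "ay": 0, "az": 0},
  {"tx": 0, "ty": 0, "tz": 0, "ax": 0, "ay": 0, "az": 0},
  {"tx": 0, "ty": 0, "tz": 0, "ax": 0, "ay": 0, "az": 0},
  {"tx": 0, "ty": 0, "tz": 0, "ax": 0, "ay": 0, "az": 0},
], gripper=0.08)

```text
time: 17.3
tool_pos: [0.6102, 0.2001, 0.0617]
ee_rot: [-0.193, -3.136, 0.0]
contact_force: [0.4, 0.9, -1.0]
opening: 0.0802
```

Request:
step_arm([
  {"tx": 0, "ty": 0, "tz": -0.01, "ax": 0, "ay": 0, "az": 0},
  {"tx": 0, "ty": 0, "tz": -0.03, "ax": 0, "ay": 0, "az": 0},
  {"tx": 0, "ty": 0, "tz": -0.06, "ax": 0, "ay": 0, "az": 0},
  {"tx": 0, "ty": 0, "tz": -0.09, "ax": 0, "ay": 0, "az": 0},
  {"tx": 0.02, "ty": 0, "tz": -0.12, "ax": 0, "ay": 0, "az": 0},
  {"tx": 0.05, "ty": 0, "tz": -0.13, "ax": 0, "ay": 0, "az": 0},
  {"tx": 0.09, "ty": 0, "tz": -0.13, "ax": 0, "ay": 0, "az": 0},
  {"tx": 0.13, "ty": 0, "tz": -0.13, "ax": 0, "ay": 0, "az": 0},
  {"tx": 0.17, "ty": 0, "tz": -0.13, "ax": 0, "ay": 0, "az": 0},
  {"tx": 0.21, "ty": 0, "tz": -0.13, "ax": 0, "ay": 0, "az": 0},
  {"tx": 0.23, "ty": 0, "tz": -0.13, "ax": 0, "ay": 0, "az": 0},
  {"tx": 0.23, "ty": 0, "tz": -0.13, "ax": 0, "ay": 0, "az": 0},
])

```text
time: 18.3
tool_pos: [0.3789, 0.2286, 0.1935]
ee_rot: [0.189, 3.135, 0.002]
contact_force: [0.7, 0.8, 0.1]
opening: 0.0802
```

```bash
python3 - <<'E'
from h import *
o=arm.observe();print(o["tool_pos"],o["time"],o["contact_force"])
fit((.610,.199),z=.058)
b=axial((.610,.199,.058),-.123,"top");p=axial((.610,.199,.058),-.123)
for n,q in(("top",b),("side",p)):
    W=world(q)
    for t in["tweezers","jar","colour_plate","yellow_saucer"]:
        for r in cams.silhouettes(q,t)[:1]: print(n,t,round(r["p"],2),np.round(np.nanmedian(W[r["pixels"]],0),3))
im=np.hstack([cv2.resize(p["color"][225:315,205:315,::-1],(440,360),interpolation=cv2.INTER_CUBIC),cv2.resize(np.clip(b["color"][165:235,130:200,::-1].astype(int)*2,0,255).astype(np.uint8),(360,360),interpolation=cv2.INTER_CUBIC)])
cv2.imwrite("pics/s7.png",im)
E
```

```text
[0.37888779 0.22858493 0.1934507 ] 18.3 [0.66689215 0.79056498 0.09706791]
top y@guessx 0.1994 yaw -0.128 z 0.0582 n 534 res 0.001
-100 6 [42 30 38] | -90 10 [67 37 42] | -80 13 [69 53 48] | -70 23 [87 83 52] | -60 34 [ 89 109  56] | -50 33 [ 85 106  60] | -40 38 [ 11 125  98] | -30 38 [ 10 129 106] | -20 44 [ 11 126 116] | -10 43 [ 12 109 130] | 0 44 [ 13 103 131] | 10 34 [ 11 123 125] | 20 31 [ 10 129 118] | 30 32 [ 10 130 115] | 40 25 [ 10 131 112] | 50 14 [  6 156  88] | 60 10 [  6 148  88] | 
side y@guessx 0.1982 yaw -0.121 z 0.06 n 1554 res 0.0005
-30 6 [ 15  70 229] | -20 26 [ 12  84 225] | -10 43 [ 12 119 224] | 0 67 [ 11 145 224] | 10 80 [ 12 145 226] | 20 103 [ 12 135 231] | 30 109 [ 13 122 237] | 40 114 [ 12 134 228] | 50 128 [  6 193 170] | 60 127 [  0 213 153] | 70 129 [  2 208 138] | 80 112 [  3 184 115] | 90 102 [  5 186  95] | 100 93 [  5 183  82] | 
top axial all [-0.0709  0.0725]
 tang 29 [0.5464 0.2075 0.064 ]
 tang 32 [0.6742 0.1918 0.0641]
side axial all [-0.0716  0.0674]
 tang 59 [0.5425 0.208  0.0654]
 tang 38 [0.6695 0.1872 0.0658]
top jar 0.79 [0.763 0.141 0.064]
top colour_plate 0.56 [ 0.773 -0.052  0.009]
top yellow_saucer 0.67 [ 0.684 -0.391  0.016]
side tweezers 0.5 [0.738 0.055 0.006]
side jar 0.87 [0.765 0.163 0.052]
side colour_plate 0.86 [ 0.772 -0.04   0.011]
side yellow_saucer 0.69 [ 0.681 -0.398  0.018]
```

View pics/s7.png

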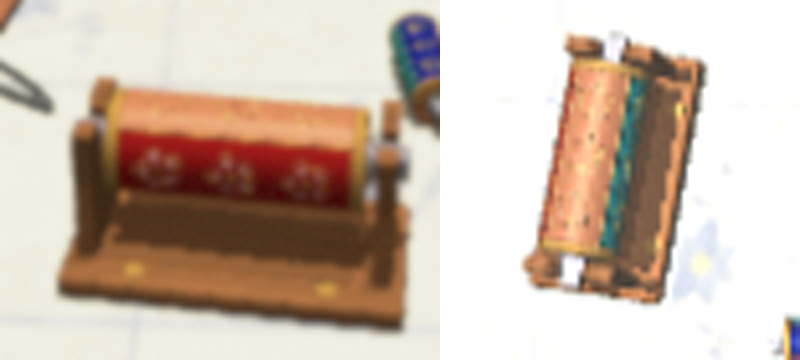

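The tube is seated: both tangs are in their slots at (100,125) and (388,160), the bare panel is up, and the axis height is 58 mm. The bystanders haven't moved and the arm is clear.

```bash
python3 -c "
from bench import ticket
print(ticket.close_job())"
```

```text
the job is handed in; nothing more can be done
None
```

I rolled the large tube about 68 mm along the cork, held loosely between the open fingers, until the bare copper panel was on top. I then lifted it, lowered it into the stand's slots until the force showed the tangs on the floors (about 6 N), released it and backed the arm away. The job was handed in with the robot clock at about 18.5 s of the 51 s allowed.

**Seating:** the top camera puts the tube's axis at 58.2 mm height against 58 mm for the seat. Its direction is within about 0.005 rad of the stand's and its middle within about 1 mm of the seat. Both tangs show in their slots.

**Bare panel:** its edges lie at about −47° and +48° from the top, so it faces up within about 2°.

**Bystanders:** jar, colour plate and saucer are where they were within measurement noise. The tweezers were only found in the side view, also unmoved.

**Disagreements:**
- The side camera reads the tube about 2 mm higher than the top camera (60 mm), the same bias it had when the tube lay on the mat. I trusted the top camera and the floor contact.
- While the tube was on the mat, the side view put the panel edge about 5° further round than the top view did.
- The first move call was refused for leaving out zero values, with no effect on the scene.

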